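# Tap home the dust plugs of three gearboxes

## Task

Three of the gearboxes on the bench have a grey dust plug still standing up out of the top. With the fingertips press each plug gently straight down until its head sits fully home on the gearbox, first on the shortest gearbox, then the middle one, then the tallest, lifting off each before going to the next. Do not pick up, shove or tip the gearboxes, and leave everything else on the bench alone.

Things in the scene. Friction and masses are not known exactly. Their poses are not given: they have to be found in the camera images.
- short_gearbox: the short one of the three gearboxes with a dust plug standing out of the top: an upright loose black stepped cylinder, 75 mm from the bench to its flat top face (bearing ring), 68 mm diameter for its lowest 22 mm and 62 mm above, 1 silver joint line around it, about 1.4 kg. Origin: centre of its underside; z up
- short_plug_top (a point): centre of the flat top of the short gearbox's grey plastic dust plug, on the gearbox's axis. Its round head is 34 mm in diameter and 5 mm thick: when the plug is fully home the head rests on the gearbox's top face and this point is 80 mm above the bench; at the start it is 7 to 10 mm higher than that
- short_plug (a joint): how far the short gearbox's plug is pushed in, m: 0 = standing 10 mm up, 0.010 = fully home on a hard stop; starts between 0 and 0.003. Slides straight down only, against about 4.5 N of steady friction at slow speed (more if pushed fast), and stays where it is left
- middle_gearbox: the middle one of the three gearboxes with a dust plug standing out of the top: an upright loose black stepped cylinder, 100 mm from the bench to its flat top face (bearing ring), 68 mm diameter for its lowest 22 mm and 62 mm above, 2 silver joint lines around it, about 1.4 kg. Origin: centre of its underside; z up
- middle_plug_top (a point): centre of the flat top of the middle gearbox's grey plastic dust plug, on the gearbox's axis. Its round head is 34 mm in diameter and 5 mm thick: when the plug is fully home the head rests on the gearbox's top face and this point is 105 mm above the bench; at the start it is 7 to 10 mm higher than that
- middle_plug (a joint): how far the middle gearbox's plug is pushed in, m: 0 = standing 10 mm up, 0.010 = fully home on a hard stop; starts between 0 and 0.003. Slides straight down only, against about 4.5 N of steady friction at slow speed (more if pushed fast), and stays where it is left
- tall_gearbox: the tall one of the three gearboxes with a dust plug standing out of the top: an upright loose black stepped cylinder, 125 mm from the bench to its flat top face (bearing ring), 68 mm diameter for its lowest 22 mm and 62 mm above, 3 silver joint lines around it, about 1.4 kg. Origin: centre of its underside; z up
- tall_plug_top (a point): centre of the flat top of the tall gearbox's grey plastic dust plug, on the gearbox's axis. Its round head is 34 mm in diameter and 5 mm thick: when the plug is fully home the head rests on the gearbox's top face and this point is 130 mm above the bench; at the start it is 7 to 10 mm higher than that
- tall_plug (a joint): how far the tall gearbox's plug is pushed in, m: 0 = standing 10 mm up, 0.010 = fully home on a hard stop; starts between 0 and 0.003. Slides straight down only, against about 4.5 N of steady friction at slow speed (more if pushed fast), and stays where it is left
- bare_gearbox: bystander: black gearbox without a plug, 68 mm diameter, 85 mm tall, with a bare 16 mm steel shaft rising 28 mm from its top. Loose; origin: centre of its underside
- bearing: bystander: loose steel bearing ring lying flat, 42 mm outside, 20 mm bore, 12 mm high. Origin: centre of its underside
- spare_plug: bystander: loose spare grey dust plug lying head down on the bench, head 34 mm diameter by 5 mm, stem 21 mm diameter, 27 mm high in all. Origin: centre of its underside
- glue_bottle: bystander: small red bottle, 40 mm diameter, 120 mm tall, loose. Origin: centre of its underside
- screwdriver: bystander: loose screwdriver lying on the bench along its own x axis, handle to -x
- flange: bystander: loose aluminium flange lying flat, 80 mm diameter by 10 mm, with a 48 mm hub, 22 mm high in all. Origin: centre of its underside
- bolt_tray: bystander: fixed open blue tray of bolts, 100 x 150 x 45 mm. Origin: centre of its underside
Mind the look-alikes: they are no part of the job. Leave any orange look-alike of the middle_gearbox alone. What is shaped like the tall_gearbox but red is not meant.

How it is judged:
By the outcome, as a careful person would: the job done as asked, in the order asked, and still so for the second after the job is handed in, with the robot touching nothing.
It also fails if it takes over 48 s, if anything falls off the work surface, if the arm or the gripper's body presses on something with over 40 N, if the wrist force passes 120 N, or if a joint passes its speed limit or range.

## Robot

A 6-joint arm with a two-finger parallel gripper is mounted at the origin on the work surface. World frame = base frame: x ahead of the robot, y to its left, z up, the work surface at z = 0. Lengths are in m, angles in rad, forces in N, time in s.
With the tool pointing down it reaches from about 0.325 to 0.925 m from the base axis. Payload 3.1 kg.
Tool frame: the origin (TCP) lies on the centre line of the jaws, within the pads' length; the fingertips stand 25 mm ahead of it and the grasp point (between the pads) lies 6 mm ahead of it; z points along the fingers, y is the line along which they close (so a half turn about z gives the same grasp; the last joint's range is limited). The gripper opens to 85 mm and grips with 20 to 120 N. Pads are 22 mm wide; open, the fingers measure 114 mm over their backs; the gripper's body (76 mm by 85 mm) begins 54 mm behind the grasp point. The pads swing forward as they close: fully open they stand 13 mm farther back than shut.
Start: joints at [-1.338, 0.217, 1.613, -0, 1.311, -0.112], TCP at [0.211, -0.588, 0.256] pointing down, gripper open.
Joint ranges: [-2.75, 2.75], [-0.78, 2.1], [0.31, 2.55], [-1.13, 4.27], [0.13, 2.63], [-2.58, 2.58]. Speed limits (rad/s): [2.79, 2.79, 3.14, 3.14, 3.14, 3.14].

## Interface

Orientations are given as a unit quaternion [w, x, y, z].
In Python, from workcell import observe, camera, calibration, close_job gives the robot as it stands.
- The arm moves only by the shell command python3 -m crank 'ROWS' [FORCE]. ROWS is JSON, a list of rows, each an object with "linear": the shift along the tool's x, y, z in units of 30 mm (1.0 is 30 mm), a list of three; "roll": the turn about the tool's z in units of 6 degrees (1.0 is 6 degrees); "fingers": the gripper's target within -1 to 1 (shut at 1, half-way at 0, fully open at -1). A call has 1 to 8 rows; each row shifts and turns the commanded pose from where the row before left it, along the tool's axes as they then stand; what a row does not reach is not made up. A row lasts 1/10 s, in which the tool goes at most 50 mm and 8.59 degrees, less where a joint would pass 70% of its speed; a pose out of reach is approached as far as the arm can. A call is refused whole if a number of a shift passes 1 or a number of a turn 1, either way. A call with a gripper value outside its range is refused whole. The fingers move at their own pace and stop on an object; FORCE is the grip in N (left out, the last holds). Time passes only in rows, so rows that do not move let the fingers close. It gives the time, the measured TCP pose, the force, the opening and the grip force at its end, in the units of the state.
- observe(): the state, without advancing time (a new reading comes with each control period).
- camera(name): name is "scene" or "top"; returns the picture (384x512x3 uint8, red, green, blue); there is no depth.
- calibration(name): a dict with "mtx" (3x3 intrinsics, pixels), "position" and "attitude" of the camera in the world. Camera axes: x right, y down, z forward; pixel columns grow to the right and rows downward; lengths in m; the calibration is good to about 2 mm. A picture is of the moment at which its call begins. calibration takes no time and is no camera call.
- close_job(): hands the job in; it is judged then, once.
The state is a dict: "time_s": time; "joints": joint angles; "joint_vel": joint speeds; "joint_torque": joint torques, N m; "eef_pos": TCP position; "eef_rot": TCP orientation; "force": force on the tool from outside, world axes, zero at the start; "wrist_torque": the same for the moment, N m; "finger_gap": finger opening in m; "finger_force": force on a finger pad.
Only numpy, scipy, OpenCV 4.12 (cv2) and the standard library are available. Lean on these libraries where they do the work, as an engineer would, in place of code of your own. Each camera call takes 0.05 s, during which the arm holds its last target. There are 200 camera calls.

## Working session

There is one attempt and no reset: what is moved stays moved. The work goes in short steps, Python scripts to look and compute and a shell command to move; the robot and the scene stay as the last step left them, time stands still between calls to the robot, and variables do not carry over. Pictures are saved under pics/ and viewed, at most 10 in all, crops included, and the job is handed in when it is done.

```bash
mkdir -p pics
python3 - <<'E'
from workcell import *
import cv2
for n in("scene","top"):
    im=camera(n); cv2.imwrite(f"pics/{n}0.png",im[:,:,::-1]); print(n,calibration(n))
print(observe())
E
```

```text
scene {'mtx': array([[422.59753258,   0.        , 256.1205181 ],
       [  0.        , 422.59753258, 188.02644536],
       [  0.        ,   0.        ,   1.        ]]), 'position': array([ 1.46224926, -0.1971638 ,  0.93570644]), 'attitude': array([-0.32072891,  0.70177424,  0.58392003, -0.25235545])}
top {'mtx': array([[461.90717573,   0.        , 251.29069333],
       [  0.        , 461.90717573, 191.85676505],
       [  0.        ,   0.        ,   1.        ]]), 'position': array([0.30173178, 0.0102542 , 1.54257661]), 'attitude': array([ 0.06663915, -0.69432189,  0.7131534 , -0.06991823])}
{'time_s': 0.1, 'joints': array([-1.33824613e+00,  2.17726375e-01,  1.61483267e+00,  5.09142140e-06,
        1.31133716e+00, -1.12237103e-01]), 'joint_vel': array([ 2.01062078e-04, -2.31733753e-03, -2.92627502e-03,  5.67657751e-05,
        5.42139085e-04, -6.48056641e-06]), 'joint_torque': array([-8.90507636e-04, -3.98077583e+01, -3.04971600e+01, -2.02442825e-04,
        4.20692479e-03, -2.26873155e-06]), 'eef_pos': array([ 0.21108181, -0.58751456,  0.25503844]), 'eef_rot': array([-1.14984047e-03,  9.85176439e-01,  1.71540248e-01, -6.67897865e-05]), 'force': array([-0.26152782,  0.0982881 , -0.15774574]), 'wrist_torque': array([0.00855517, 0.0451631 , 0.01462354]), 'finger_force': 0.0, 'finger_gap': 0.08550547381407714}
```

View pics/scene0.png

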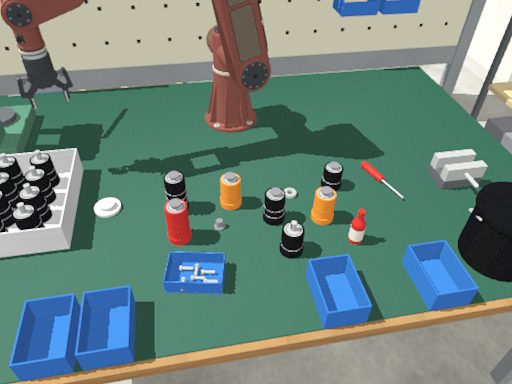

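View pics/top0.png

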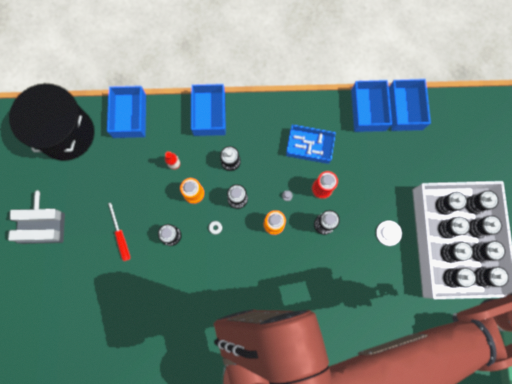

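Scene view: the black cylinders are at (175,188), (274,205), (333,176) and (292,240, thin shaft, so bare). The orange look-alikes are at (231,190) and (324,205), and the red one is at (178,220). In the top view the black ones are at (327,222), (237,196), (169,234) and (230,157, bare). Next, a close crop to check.

Run:
```python
import cv2,numpy as np
s=cv2.imread("pics/scene0.png");t=cv2.imread("pics/top0.png")
a=cv2.resize(s[155:265,155:355],(800,440),interpolation=cv2.INTER_CUBIC)
cv2.imwrite("pics/c1.png",a)
b=[cv2.resize(t[v-22:v+22,u-22:u+22],(264,264),interpolation=cv2.INTER_NEAREST) for u,v in((169,234),(237,196),(327,222))]
cv2.imwrite("pics/c2.png",np.hstack(b))
```

```text
(no output)
```

View pics/c1.png

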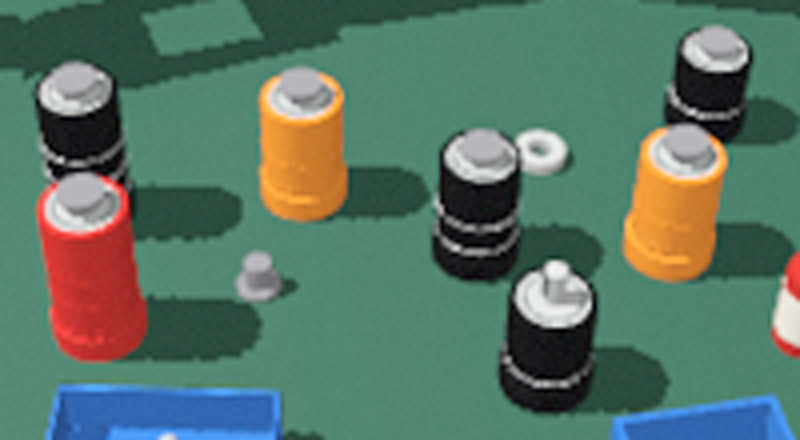

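View pics/c2.png

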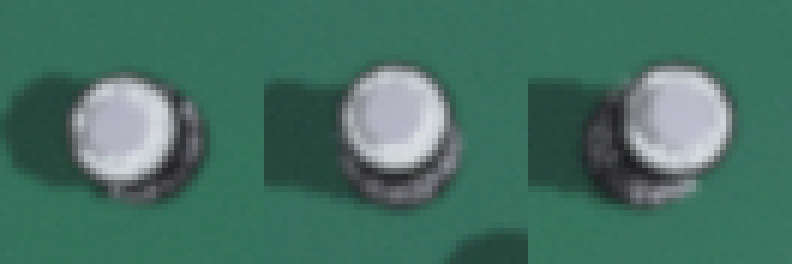

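The crop confirms the choice: right is 1 line (short), centre is 2 lines (middle), left is black behind the red (tall). All three have a lilac-grey plug head. I'll measure the heads by mask.

```bash
cat > h.py <<'E'
import cv2,numpy as np
from workcell import *
from scipy.spatial.transform import Rotation as R
S={"short":.0885,"middle":.1135,"tall":.1385}
T={"top":{"short":(167,233),"middle":(235.5,192),"tall":(330,218)},"scene":{"short":(334,165.5),"middle":(276.5,192),"tall":(173.7,175)}}
def ray(n,uv):
    c=calibration(n);q=np.array(c["attitude"]);r=R.from_quat(q[[1,2,3,0]])
    return np.array(c["position"]),r.apply(np.linalg.inv(c["mtx"])@[*uv,1])
def head(n,im,uv,w=8):
    u,v=map(round,uv);p=im[v-w:v+w+1,u-w:u+w+1].astype(int)
    m=((p[...,2]-p[...,1]>6)&(p[...,2]>120)).astype(np.uint8)
    k,l,st,ce=cv2.connectedComponentsWithStats(m,connectivity=4)
    i=1+np.argmax(st[1:,4]) ;return ce[i]+[u-w,v-w],st[i,[2,3,4]]
def plane(n,uv,z):
    o,d=ray(n,uv);return o+d*(z-o[2])/d[2]
E
python3 - <<'E'
from h import *
ims={n:cv2.imread(f"pics/{n}0.png")[:,:,::-1] for n in T}
for k,z in S.items():
    L=[]
    for n in T:
        uv,st=head(n,ims[n],T[n][k]); L.append(ray(n,uv)); print(k,n,uv.round(1),st,plane(n,uv,z).round(4))
    (a,d),(b,e)=L; s=np.linalg.lstsq(np.c_[d,-e],b-a,rcond=None)[0]
    print(" tri",((a+d*s[0]+b+e*s[1])/2).round(4),np.linalg.norm(a+d*s[0]-b-e*s[1]).round(4))
im=ims["top"];print(im[230:236,158:178].tolist()[2])
E
```

```text
short top [166.3 232.5] [ 12  13 106] [0.463  0.2711 0.0885]
short scene [334.3 165.8] [3 3 6] [0.4739 0.2685 0.0885]
 tri [0.464  0.2728 0.0801] 0.0006
middle top [236.1 192.2] [ 12  11 100] [0.5815 0.0476 0.1135]
middle scene [273.7 188.4] [5 3 7] [0.5742 0.0448 0.1135]
 tri [0.5801 0.0454 0.1187] 0.0042
tall top [330.1 218.9] [ 12  13 111] [ 0.4859 -0.2391  0.1385]
tall scene [172.  174.8] [3 2 4] [ 0.4929 -0.242   0.1385]
 tri [ 0.4866 -0.2412  0.133 ] 0.0022
[[79, 87, 86], [143, 148, 151], [182, 187, 192], [158, 162, 170], [167, 168, 181], [178, 178, 193], [180, 180, 197], [180, 180, 196], [179, 179, 195], [179, 181, 195], [180, 182, 195], [181, 182, 196], [184, 183, 198], [192, 194, 207], [205, 209, 216], [205, 211, 216], [192, 199, 205], [156, 162, 165], [90, 93, 96], [57, 57, 60]]
```

Run:
```python
from h import *
im=cv2.imread("pics/scene0.png")[:,:,::-1].astype(int)
for k in S:
    u,v=map(round,T["scene"][k]);print(k,u-9,v-8)
    for y in range(v-8,v+9):print(y,' '.join("%3d/%-2d"%(im[y,x,1],im[y,x,2]-im[y,x,1]) for x in range(u-9,u+10)))
```

```text
short 325 158
158 132/-24 133/-24 132/-25 130/-24 128/-24 132/-24 133/-23 131/-25 131/-21 131/-20 132/-20 133/-24 133/-22 133/-24 134/-22 133/-23 133/-23 132/-21 124/-20
159 132/-21 132/-23 130/-24 129/-24 131/-22 131/-23 132/-22 132/-23 133/-22 129/-23 127/-21 131/-20 130/-23 128/-21 130/-21 129/-22 128/-22 132/-21 131/-21
160 132/-22 131/-23 130/-22 129/-22 132/-22 128/-23 130/-22 131/-23 131/-26 126/-23 125/-22 128/-22 126/-21 130/-22 128/-21 130/-22 130/-22 127/-20 130/-21
161 132/-21 132/-24 134/-25 132/-22 124/-23 125/-18 144/-12 148/-12 152/-7 155/-8 146/-10 130/-19 128/-18 129/-22 130/-22 129/-21 129/-20 126/-20 130/-20
162 133/-23 128/-21 110/-20  97/-19  92/-10 134/1  171/4  174/3  179/5  178/4  174/2  164/0  157/-4 134/-15 129/-24 129/-22 131/-22 129/-20 129/-20
163 128/-24  96/-17  80/-2 138/1  160/3  167/6  185/5  181/8  182/7  182/6  182/6  186/5  184/4  157/-1 126/-14 123/-22 133/-24 130/-24 129/-20
164  94/-17 110/-1 165/0  187/1  195/2  183/5  183/6  181/7  181/6  182/6  182/6  181/5  183/6  179/6  151/2   98/-11 117/-19 131/-23 129/-22
165  55/-2 160/-2 209/-2 191/0
[... 5517 characters left out ...]
-2  99/-3  19/4 
179 198/-2 229/-3 200/-1 226/-3 233/-3 206/-3 137/0  135/-1 128/2  130/0  143/-1 154/-2 160/-2 152/-3 135/-1 144/0  142/-1  61/2   13/6 
180 160/-3 221/-2 212/-2 198/-1 216/-2 219/-3 205/-4 207/-3 209/-3 194/-2 155/-4 150/-3 142/-1 172/-2 188/-2 145/-2 104/1   23/0   12/9 
181  81/-1 171/-3 206/-2 204/-2 214/-3 215/-3 214/-3 220/-3 223/-3 211/-2 177/0  189/-1 190/-2 172/-2 192/-3 104/-1  18/5   22/0   18/-7
182  21/1   50/1  127/-2 191/-5 208/-3 191/-1 192/-2 200/-3 196/-2 187/-2 179/0  193/-1 193/-3 108/-4  37/-2  10/11  15/4   17/2   17/4 
183  24/2   25/4   21/2   48/1   86/3  137/-1 173/-3 171/-4 166/-5 140/-1 115/-1  79/0   11/3   22/4   19/3   21/-4  24/-1  15/-6  14/4
```

Run:
```python
import re
s=open('h.py').read()
s=s.replace("m=((p[...,2]-p[...,1]>6)&(p[...,2]>120)).astype(np.uint8)","m=((p[...,2]-p[...,1]>=(9 if n=='top' else 3))&(p[...,1]>158)&(p[...,1]<192)).astype(np.uint8)")
open('h.py','w').write(s)
from h import *
ims={n:cv2.imread(f"pics/{n}0.png")[:,:,::-1] for n in T}
for k,z in S.items():
    L=[]
    for n in T:
        uv,st=head(n,ims[n],T[n][k]); L.append(ray(n,uv)); print(k,n,uv.round(1),st,plane(n,uv,z).round(4))
    (a,d),(b,e)=L; s=np.linalg.lstsq(np.c_[d,-e],b-a,rcond=None)[0]
    print(" tri",((a+d*s[0]+b+e*s[1])/2).round(4),np.linalg.norm(a+d*s[0]-b-e*s[1]).round(4))
```

```text
short top [165.9 232.6] [ 9 11 77] [0.4627 0.2723 0.0885]
short scene [333.7 164.6] [10  6 46] [0.4675 0.2687 0.0885]
 tri [0.4629 0.272  0.0845] 0.0021
middle top [235.9 192.2] [ 9 10 76] [0.5817 0.0484 0.1135]
middle scene [275.1 191. ] [11  7 64] [0.5858 0.0462 0.1135]
 tri [0.5822 0.0479 0.1101] 0.0013
tall top [329.7 218.6] [11 11 83] [ 0.4867 -0.238   0.1385]
tall scene [172.8 174.1] [11  7 60] [ 0.4903 -0.2395  0.1385]
 tri [ 0.487  -0.2391  0.1357] 0.0012
```

```bash
cat >> h.py <<'E'
G={"short":(.4645,.2710),"middle":(.583,.0475),"tall":(.488,-.2387)}
def todo(k):
    o=observe();q=o["eef_rot"];r=R.from_quat(q[[1,2,3,0]]);p=o["eef_pos"]
    d=np.array([*G[k],p[2]])-p
    print(k,"t",o["time_s"],"pos",p.round(4),"units",(r.inv().apply(d)/.03).round(2),"tilt",r.apply([0,0,1]).round(3),"F",o["force"].round(2),"gap",round(o["finger_gap"],4),"tip z",round(p[2]-.025,4),"above home mm",round((p[2]-.025-S[k]+.0085)*1e3,1))
E
python3 -m crank '[{"linear":[1,-1,0],"roll":0,"fingers":1},{"linear":[1,-1,0],"roll":0,"fingers":1},{"linear":[1,-1,0],"roll":0,"fingers":1},{"linear":[1,-1,0],"roll":0,"fingers":1},{"linear":[1,-1,0],"roll":0,"fingers":1},{"linear":[1,-1,0],"roll":0,"fingers":1},{"linear":[1,-1,0],"roll":0,"fingers":1},{"linear":[1,-1,0],"roll":0,"fingers":1}]' 20
python3 -c "from h import *;todo('short')"
```

```text
time_s: 0.9
eef_pos: [0.3562, -0.2794, 0.2559]
eef_rot: [-0.0, 0.985, 0.171, -0.0]
force: [1.1, -0.2, -0.7]
finger_gap: -0.0003
finger_force: 0.0
short t 0.9 pos [ 0.3562 -0.2794  0.2559] units [ 9.590e+00 -1.605e+01  1.000e-02] tilt [-0.  0. -1.] F [ 1.08 -0.16 -0.73] gap -0.0003 tip z 0.2309 above home mm 150.9
```

```bash
python3 -m crank '[{"linear":[1,-1,0],"roll":0,"fingers":1},{"linear":[1,-1,0],"roll":0,"fingers":1},{"linear":[1,-1,0],"roll":0,"fingers":1},{"linear":[1,-1,0],"roll":0,"fingers":1},{"linear":[1,-1,0],"roll":0,"fingers":1},{"linear":[1,-1,0],"roll":0,"fingers":1},{"linear":[1,-1,0],"roll":0,"fingers":1},{"linear":[0.5,-1,0],"roll":0,"fingers":1}]' >/dev/null
python3 -m crank '[{"linear":[0.3,-1,0],"roll":0,"fingers":1},{"linear":[0.3,-1,0],"roll":0,"fingers":1},{"linear":[0.3,-1,0],"roll":0,"fingers":1},{"linear":[0.3,-1,0],"roll":0,"fingers":1},{"linear":[0.3,-1,0],"roll":0,"fingers":1},{"linear":[0.3,-1,0],"roll":0,"fingers":1},{"linear":[0.2,-1,0],"roll":0,"fingers":1},{"linear":[0,-1,0],"roll":0,"fingers":1}]' >/dev/null
python3 -c "from h import *;todo('short')"
```

```text
short t 2.5 pos [0.4617 0.2681 0.2558] units [ 0.12 -0.06 -0.  ] tilt [-0. -0. -1.] F [ 0.6   0.38 -0.17] gap 0.0 tip z 0.2308 above home mm 150.8
```

```bash
python3 -m crank '[{"linear":[0.1,-0.05,0],"roll":0,"fingers":1},{"linear":[0,0,1],"roll":0,"fingers":1},{"linear":[0,0,1],"roll":0,"fingers":1},{"linear":[0,0,1],"roll":0,"fingers":1},{"linear":[0,0,0.8],"roll":0,"fingers":1},{"linear":[0,0,0.4],"roll":0,"fingers":1},{"linear":[0,0,0],"roll":0,"fingers":1},{"linear":[0,0,0],"roll":0,"fingers":1}]' >/dev/null
python3 - <<'E'
from h import *
todo('short')
a=[cv2.resize(camera(n)[v-40:v+30,u-45:u+45,::-1],(396,308),interpolation=cv2.INTER_CUBIC) for n,u,v in(("scene",334,165),("top",168,233))]
cv2.imwrite("pics/d1.png",np.hstack(a))
E
```

```text
short t 3.3 pos [0.465  0.2692 0.131 ] units [ 0.   -0.06 -0.  ] tilt [ 0.001  0.    -1.   ] F [-0.12  0.14  0.39] gap 0.0003 tip z 0.106 above home mm 26.0
```

View pics/d1.png

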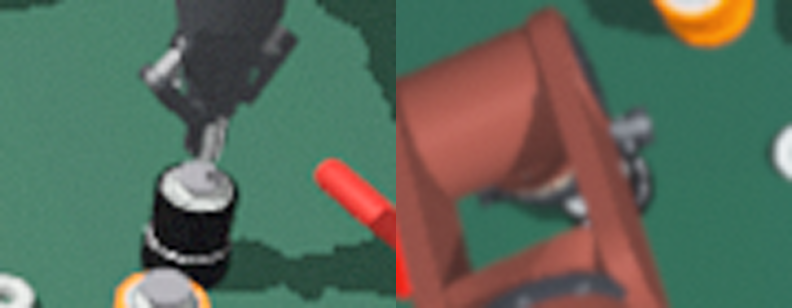

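Scene crop: the fingertips (210,160) hang directly over the short plug head (208,180). Lowering slowly.

```bash
python3 -m crank '[{"linear":[0,0,0.2],"roll":0,"fingers":1},{"linear":[0,0,0.2],"roll":0,"fingers":1},{"linear":[0,0,0.1],"roll":0,"fingers":1},{"linear":[0,0,0.05],"roll":0,"fingers":1},{"linear":[0,0,0.05],"roll":0,"fingers":1},{"linear":[0,0,0.05],"roll":0,"fingers":1},{"linear":[0,0,0.05],"roll":0,"fingers":1}]' >/dev/null
python3 -c "from h import *;todo('short')"
python3 -m crank '[{"linear":[0,0,0.05],"roll":0,"fingers":1},{"linear":[0,0,0.05],"roll":0,"fingers":1}]' >/dev/null
python3 -c "from h import *;todo('short')"
```

```text
short t 4.1 pos [0.4642 0.2693 0.1098] units [ 0.03 -0.05 -0.  ] tilt [-0.001 -0.    -1.   ] F [-2.5  -1.71  5.22] gap 0.0 tip z 0.0848 above home mm 4.8
short t 4.3 pos [0.4643 0.2693 0.1065] units [ 0.03 -0.05 -0.  ] tilt [-0. -0. -1.] F [-3.32 -0.96  4.91] gap 0.0004 tip z 0.0815 above home mm 1.5
```

```bash
for i in 1 2; do python3 -m crank '[{"linear":[0,0,0.03],"roll":0,"fingers":1},{"linear":[0,0,0.03],"roll":0,"fingers":1}]' >/dev/null
python3 -c "from h import *;todo('short')"; done
```

```text
short t 4.5 pos [0.4643 0.2693 0.105 ] units [ 0.03 -0.05 -0.  ] tilt [-0. -0. -1.] F [-5.09 -2.16 12.28] gap -0.0004 tip z 0.08 above home mm 0.0
short t 4.7 pos [0.4644 0.2693 0.1049] units [ 0.02 -0.05 -0.  ] tilt [-0.001 -0.001 -1.   ] F [-8.69 -4.23 20.14] gap -0.0001 tip z 0.0799 above home mm -0.1
```

Hard stop reached at 20 N with the tip at the 80 mm home height. Lifting, then moving to the middle one.

```bash
python3 -m crank '[{"linear":[0,0,-0.1],"roll":0,"fingers":1},{"linear":[0,0,-0.4],"roll":0,"fingers":1},{"linear":[0,0,-1],"roll":0,"fingers":1},{"linear":[0,0,-1],"roll":0,"fingers":1},{"linear":[0,0,-1],"roll":0,"fingers":1},{"linear":[0,0,-0.5],"roll":0,"fingers":1},{"linear":[0,0,0],"roll":0,"fingers":1}]'
python3 - <<'E'
from h import *
cv2.imwrite("pics/s1.png",camera("scene")[:,:,::-1]); todo('middle')
im=camera("scene");o=cv2.imread("pics/scene0.png")[:,:,::-1]
for k in T["scene"]: print(k,head("scene",o,T["scene"][k]),head("scene",im,T["scene"][k]))
E
```

```text
time_s: 5.4
eef_pos: [0.4663, 0.2701, 0.2257]
eef_rot: [-0.001, 0.985, 0.172, 0.003]
force: [0.7, 0.1, 0.3]
finger_gap: 0.0006
finger_force: 0.0
middle t 5.45 pos [0.465  0.2695 0.2234] units [1.2 8.3 0. ] tilt [ 0.002  0.001 -1.   ] F [-0.57 -0.62 -1.2 ] gap -0.0002 tip z 0.1984 above home mm 93.4
short (array([333.73913043, 164.60869565]), array([10,  6, 46], dtype=int32)) (array([333.52941176, 166.23529412]), array([10,  7, 51], dtype=int32))
middle (array([275.078125, 191.015625]), array([11,  7, 64], dtype=int32)) (array([275.03174603, 191.06349206]), array([11,  7, 63], dtype=int32))
tall (array([172.8, 174.1]), array([11,  7, 60], dtype=int32)) (array([172.6779661 , 174.25423729]), array([12,  7, 59], dtype=int32))
```

```bash
python3 -m crank '[{"linear":[0.2,1,0],"roll":0,"fingers":1},{"linear":[0.2,1,0],"roll":0,"fingers":1},{"linear":[0.2,1,0],"roll":0,"fingers":1},{"linear":[0.2,1,0],"roll":0,"fingers":1},{"linear":[0.2,1,0],"roll":0,"fingers":1},{"linear":[0.2,1,0],"roll":0,"fingers":1},{"linear":[0,1,0],"roll":0,"fingers":1},{"linear":[0,1,0],"roll":0,"fingers":1}]' >/dev/null
python3 -m crank '[{"linear":[0,0.3,0],"roll":0,"fingers":1},{"linear":[0,0,0],"roll":0,"fingers":1}]' >/dev/null
python3 -c "from h import *;todo('middle')"
```

```text
middle t 6.5 pos [0.5815 0.0461 0.2203] units [ 0.06 -0.03 -0.  ] tilt [-0.004  0.    -1.   ] F [-0.74  0.54  0.31] gap 0.0002 tip z 0.1953 above home mm 90.3
```

```bash
python3 -m crank '[{"linear":[0.05,-0.05,0.5],"roll":0,"fingers":1},{"linear":[0,0,0.8],"roll":0,"fingers":1},{"linear":[0,0,0.7],"roll":0,"fingers":1},{"linear":[0,0,0.2],"roll":0,"fingers":1},{"linear":[0,0,0],"roll":0,"fingers":1},{"linear":[0,0,0],"roll":0,"fingers":1}]' >/dev/null
python3 - <<'E'
from h import *
todo('middle')
a=[cv2.resize(camera(n)[v-40:v+30,u-45:u+45,::-1],(396,308),interpolation=cv2.INTER_CUBIC) for n,u,v in(("scene",275,185),("top",236,192))]
cv2.imwrite("pics/d2.png",np.hstack(a))
E
```

```text
middle t 7.1 pos [0.5835 0.0498 0.157 ] units [-0.04  0.07 -0.  ] tilt [ 0.001  0.    -1.   ] F [-0.54  0.35  0.34] gap 0.0002 tip z 0.132 above home mm 27.0
```

View pics/d2.png

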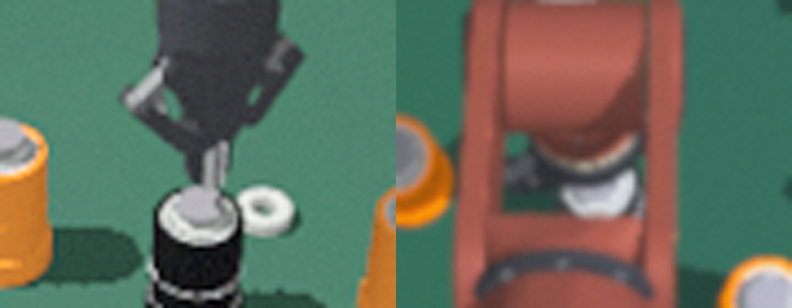

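The scene crop shows the tips at about (213,188) over the middle plug head at (205,208). I'll shift 2 mm towards it and press.

```bash
python3 -m crank '[{"linear":[-0.05,0.08,0.1],"roll":0,"fingers":1},{"linear":[0,0,0.2],"roll":0,"fingers":1},{"linear":[0,0,0.2],"roll":0,"fingers":1},{"linear":[0,0,0.05],"roll":0,"fingers":1},{"linear":[0,0,0.05],"roll":0,"fingers":1},{"linear":[0,0,0.05],"roll":0,"fingers":1},{"linear":[0,0,0.05],"roll":0,"fingers":1}]' >/dev/null
python3 -c "from h import *;todo('middle')"
python3 -m crank '[{"linear":[0,0,0.05],"roll":0,"fingers":1},{"linear":[0,0,0.05],"roll":0,"fingers":1}]' >/dev/null
python3 -c "from h import *;todo('middle')"
```

```text
middle t 7.9 pos [0.5827 0.0462 0.1363] units [ 0.02 -0.04 -0.  ] tilt [-0. -0. -1.] F [-1.8   0.11  5.39] gap 0.0001 tip z 0.1113 above home mm 6.3
middle t 8.1 pos [0.5827 0.0462 0.1332] units [ 0.02 -0.04 -0.  ] tilt [-0. -0. -1.] F [-3.23 -0.67  4.59] gap 0.0001 tip z 0.1082 above home mm 3.2
```

```bash
python3 -m crank '[{"linear":[0,0,0.05],"roll":0,"fingers":1},{"linear":[0,0,0.04],"roll":0,"fingers":1}]' >/dev/null
for i in 1 2; do python3 -m crank '[{"linear":[0,0,0.03],"roll":0,"fingers":1},{"linear":[0,0,0.03],"roll":0,"fingers":1}]' >/dev/null
python3 -c "from h import *;todo('middle')"; done
```

```text
middle t 8.5 pos [0.5829 0.0462 0.1299] units [ 0.02 -0.04 -0.  ] tilt [-0. -0. -1.] F [-7.41 -0.61 15.89] gap -0.0001 tip z 0.1049 above home mm -0.1
middle t 8.7 pos [0.5833 0.0462 0.13  ] units [ 0.01 -0.04 -0.  ] tilt [-0. -0. -1.] F [-9.13 -0.57 23.03] gap 0.0003 tip z 0.105 above home mm -0.0
```

Middle plug is home. Lifting and moving to the tall one.

```bash
python3 -m crank '[{"linear":[0,0,-0.1],"roll":0,"fingers":1},{"linear":[0,0,-0.4],"roll":0,"fingers":1},{"linear":[0,0,-1],"roll":0,"fingers":1},{"linear":[0,0,-1],"roll":0,"fingers":1},{"linear":[0,0,-0.8],"roll":0,"fingers":1},{"linear":[0,0,0],"roll":0,"fingers":1}]' >/dev/null
python3 - <<'E'
from h import *
todo('tall')
im=camera("scene")
for k in T["scene"]: print(k,head("scene",im,T["scene"][k])[0])
E
```

```text
tall t 9.3 pos [0.5858 0.0462 0.2302] units [-6.28  7.84 -0.03] tilt [ 0.01 -0.   -1.  ] F [ 0.32 -0.17  0.7 ] gap -0.0001 tip z 0.2052 above home mm 75.2
short [333.67307692 166.26923077]
middle [274.9047619  192.95238095]
tall [172.9137931  174.32758621]
```

```bash
python3 -m crank '[{"linear":[-0.8,1,0],"roll":0,"fingers":1},{"linear":[-0.8,1,0],"roll":0,"fingers":1},{"linear":[-0.8,1,0],"roll":0,"fingers":1},{"linear":[-0.8,1,0],"roll":0,"fingers":1},{"linear":[-0.8,1,0],"roll":0,"fingers":1},{"linear":[-0.8,1,0],"roll":0,"fingers":1},{"linear":[-0.8,1,0],"roll":0,"fingers":1},{"linear":[-0.5,0.8,0],"roll":0,"fingers":1}]' >/dev/null
python3 -m crank '[{"linear":[0,0,0],"roll":0,"fingers":1},{"linear":[0,0,0],"roll":0,"fingers":1}]' >/dev/null
python3 -c "from h import *;todo('tall')"
```

```text
tall t 10.35 pos [ 0.4886 -0.2357  0.2235] units [-0.05  0.09 -0.  ] tilt [-0.002  0.002 -1.   ] F [0.29 0.16 0.28] gap 0.0002 tip z 0.1985 above home mm 68.5
```

```bash
python3 -m crank '[{"linear":[-0.05,0.08,0.4],"roll":0,"fingers":1},{"linear":[0,0,0.5],"roll":0,"fingers":1},{"linear":[0,0,0.5],"roll":0,"fingers":1},{"linear":[0,0,0],"roll":0,"fingers":1},{"linear":[0,0,0],"roll":0,"fingers":1}]' >/dev/null
python3 - <<'E'
from h import *
todo('tall')
a=[cv2.resize(camera(n)[v-40:v+30,u-45:u+45,::-1],(396,308),interpolation=cv2.INTER_CUBIC) for n,u,v in(("scene",174,170),("top",330,218))]
cv2.imwrite("pics/d3.png",np.hstack(a))
E
```

```text
tall t 10.85 pos [ 0.4884 -0.2377  0.1821] units [-0.03  0.03 -0.  ] tilt [-0.002  0.001 -1.   ] F [0.06 0.5  0.24] gap 0.0003 tip z 0.1571 above home mm 27.1
```

View pics/d3.png

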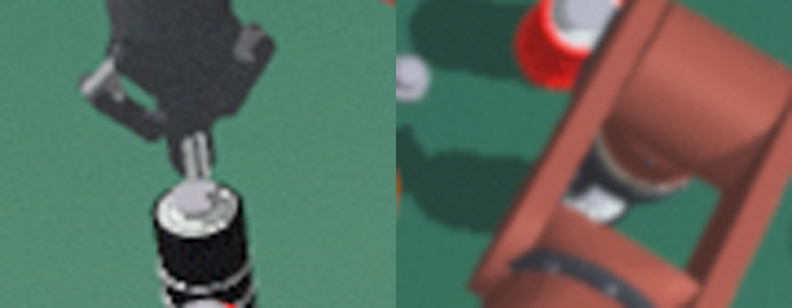

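The scene crop shows the tips at about (197,180) over the tall plug head at (195,200), well aligned. Pressing.

```bash
python3 -m crank '[{"linear":[-0.03,0.03,0.1],"roll":0,"fingers":1},{"linear":[0,0,0.2],"roll":0,"fingers":1},{"linear":[0,0,0.2],"roll":0,"fingers":1},{"linear":[0,0,0.05],"roll":0,"fingers":1},{"linear":[0,0,0.05],"roll":0,"fingers":1},{"linear":[0,0,0.05],"roll":0,"fingers":1},{"linear":[0,0,0.05],"roll":0,"fingers":1}]' >/dev/null
python3 -c "from h import *;todo('tall')"
python3 -m crank '[{"linear":[0,0,0.05],"roll":0,"fingers":1},{"linear":[0,0,0.05],"roll":0,"fingers":1}]' >/dev/null
python3 -c "from h import *;todo('tall')"
```

```text
tall t 11.65 pos [ 0.4885 -0.2398  0.1624] units [-0.   -0.04 -0.  ] tilt [ 0. -0. -1.] F [0.09 1.1  4.57] gap -0.0 tip z 0.1374 above home mm 7.4
tall t 11.85 pos [ 0.4886 -0.2399  0.1602] units [-0.   -0.04 -0.  ] tilt [ 0. -0. -1.] F [-2.44  1.33  4.57] gap 0.0001 tip z 0.1352 above home mm 5.2
```

```bash
python3 -m crank '[{"linear":[0,0,0.05],"roll":0,"fingers":1},{"linear":[0,0,0.05],"roll":0,"fingers":1},{"linear":[0,0,0.04],"roll":0,"fingers":1}]' >/dev/null
for i in 1 2; do python3 -m crank '[{"linear":[0,0,0.03],"roll":0,"fingers":1},{"linear":[0,0,0.03],"roll":0,"fingers":1}]' >/dev/null
python3 -c "from h import *;todo('tall')"; done
```

```text
tall t 12.35 pos [ 0.4888 -0.24    0.155 ] units [-0.01 -0.05 -0.  ] tilt [ 0. -0. -1.] F [-5.42  1.95 14.23] gap -0.0001 tip z 0.13 above home mm 0.0
tall t 12.55 pos [ 0.4894 -0.2404  0.155 ] units [-0.03 -0.07 -0.  ] tilt [ 0.001 -0.001 -1.   ] F [-6.05  4.42 21.58] gap 0.0 tip z 0.13 above home mm 0.0
```

Home. Lifting off and checking everything.

```bash
python3 -m crank '[{"linear":[0,0,-0.1],"roll":0,"fingers":1},{"linear":[0,0,-0.4],"roll":0,"fingers":1},{"linear":[0,0,-1],"roll":0,"fingers":1},{"linear":[0,0,-1],"roll":0,"fingers":1},{"linear":[0,0,-1],"roll":0,"fingers":1},{"linear":[0,0,0],"roll":0,"fingers":1},{"linear":[0,0,0],"roll":0,"fingers":1},{"linear":[0,0,0],"roll":0,"fingers":1}]' >/dev/null
python3 - <<'E'
from h import *
todo('tall')
im=camera("scene")
H={"short":.08,"middle":.105,"tall":.13}
for k in T["scene"]:
    uv=head("scene",im,T["scene"][k])[0]; print(k,uv,plane("scene",uv,H[k]).round(4))
cv2.imwrite("pics/end.png",im[:,:,::-1])
E
```

```text
tall t 13.35 pos [ 0.4876 -0.2392  0.2548] units [ 0.02 -0.01 -0.  ] tilt [-0.002  0.002 -1.   ] F [-0.18 -0.8  -0.65] gap -0.0001 tip z 0.2298 above home mm 99.8
short [333.48 166.36] [0.4661 0.2695 0.08  ]
middle [273.53571429 194.42857143] [0.5904 0.041  0.105 ]
tall [173.25       176.46428571] [ 0.491  -0.2392  0.13  ]
```

View pics/end.png

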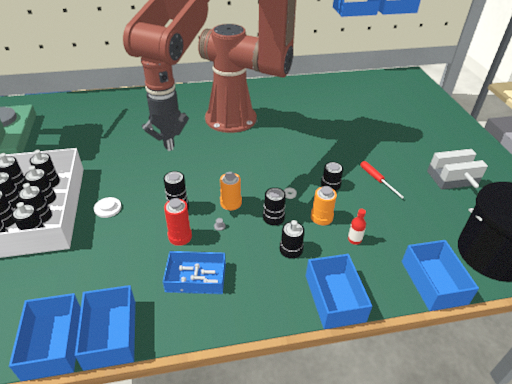

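Everything stands where it was: the plugs at (333,166), (274,193) and (173,176) sit down on their gearboxes. The small offset on the middle one is the arm's shadow crossing it.

```bash
python3 -c "from workcell import *;print(close_job())"
```

```text
the job is handed in; nothing more can be done
None
```

I pressed the three plugs fully home, short then middle then tall, lifting off after each (contact force up to about 23 N), and handed the job in at about 13.4 s; in the final picture nothing else had moved.

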